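Populate the rail of a small control panel

TASK

Populate the rail of the back plate between the main switch and the terminal strip: the breaker goes next to the main switch, the contactor next to the terminal strip, and the power supply between those two, each seated squarely down over the rail with a finger's width (about 15 mm) of air between every two neighbours. Put the auxiliary contact block on top of the contactor's front, centred and lengthwise with it, and leave everything standing free.

Things in the scene. Friction and masses are not known exactly. Their poses are not given: they have to be found in the camera images.
- plate: Fixed steel plate flat on the table, 270 mm (x) by 360 (y) by 3, with one DIN rail along y through its middle: 35 mm wide, 325 long, top 10.5 mm above the table. Grey slotted ducts along y, 28 mm wide, centred 102 mm either side of the rail, tops 41 mm above the table. Origin: centre of its underside, at table height; z up.
- main_c (a point): Main switch, fixed on the rail near one end (either one): grey, 90 mm long (x, across the rail), 54 wide (y, along the rail), black rotary handle on top, reaching 95 mm above the table. Point: its centre, 39 mm above the table. Axes as the plate's.
- terminals_c (a point): Terminal strip, fixed on the rail near the other end: thin ivory clamps with tiny screws between two grey end stops; 52 mm long (x, across the rail), 54 wide (y, along the rail), top 57 mm above the table. Point: its centre, 30 mm above the table. Axes as the plate's. About 195 mm of rail are free between main switch and strip.
- breaker_c (a point): Loose circuit breaker, pale grey, 90 x 36 x 70 mm high; two black levers joined by a bar stand 12 mm above the nose. x lengthwise, z up. Full length up to 46 mm, above that a nose 45 mm long (x), full width, to 70 mm: grip the nose by its 45 mm. Underneath, 6.5 mm feet leave a central 51 mm groove for the rail; seated, its underside is 4 mm above table. Point: centre, 35 mm above its underside.
- psu_c (a point): Loose power supply, pale grey, 90 x 54 x 70 mm high; flat front with dark vent slots, no lever. x lengthwise, z up. Full length up to 46 mm, above that a nose 45 mm long (x), full width, to 70 mm: grip the nose by its 45 mm. Underneath, 6.5 mm feet leave a central 51 mm groove for the rail; seated, its underside is 4 mm above table. Point: centre, 35 mm above its underside.
- contactor_c (a point): Loose contactor, the larger dark grey device, 84 x 45 x 78 mm high; flat front with a small ivory square. x lengthwise, z up. Full length up to 50 mm, above that a nose 54 mm long (x), full width, to 78 mm: grip the nose by its 54 mm. Underneath, 6.5 mm feet leave a central 51 mm groove for the rail; seated, its underside is 4 mm above table. Point: centre, 39 mm above its underside.
- aux_c (a point): Loose auxiliary contact block, the small dark grey device, 50 mm long (x), 36 wide (y), 34 high, four small screws at each end, z up. Above 24 mm only 28 mm long (x). Flat underside; grip its flat sides across the 36 mm. It rests on the contactor's flat top (the nose), centred, x along the contactor's x. Point: centre, 17 mm above its underside.
Not all that is in view belongs to the job. Leave any red look-alike of the part that bears psu_c alone.

How it is judged:
At the end, for the whole second after the job is handed in: On the rail in order main switch, breaker, supply, contactor, terminals: seated within 3 mm, 10 mm of the rail's centre line, tilt < 0.06, square within 0.12 rad, gaps 15 mm +-11; contact block on the contactor, within 8 mm of centred, 3 mm of resting, 0.15 rad of lengthwise; all at rest (z of breaker_c in the frame of plate between 0.036 and 0.042 m and x of breaker_c in the frame of plate between -0.01 and 0.01 m and angle between each of breaker_c, psu_c, contactor_c, aux_c's own z axis and vertical below 0.06 rad and angle between the y axis of each of breaker_c, psu_c, contactor_c and the y axis of plate, either way round below 0.12 rad and z of psu_c in the frame of plate between 0.036 and 0.042 m and x of psu_c in the frame of plate between -0.01 and 0.01 m and z of contactor_c in the frame of plate between 0.04 and 0.046 m and x of contactor_c in the frame of plate between -0.01 and 0.01 m and horizontal distance between main_c and breaker_c between 0.049 and 0.071 m and horizontal distance between breaker_c and psu_c between 0.049 and 0.071 m and horizontal distance between psu_c and contactor_c between 0.0535 and 0.0755 m and horizontal distance between contactor_c and terminals_c between 0.0535 and 0.0755 m and x of aux_c in the frame of contactor_c between -0.008 and 0.008 m and y of aux_c in the frame of contactor_c between -0.008 and 0.008 m and z of aux_c in the frame of contactor_c between 0.053 and 0.059 m and angle between the x axis of aux_c and the x axis of contactor_c, either way round below 0.15 rad and linear speed of each of breaker, psu, contactor, aux below 0.01 m/s); the robot touches nothing.
It also fails if it takes over 112 s, if anything falls off the work surface, if the arm or the gripper's body presses on something with over 40 N, if the wrist force passes 120 N, or if a joint passes its speed limit or range.

ROBOT

A 6-joint arm with a two-finger parallel gripper is mounted at the origin on the work surface. World frame = base frame: x ahead of the robot, y to its left, z up, the work surface at z = 0. Lengths are in m, angles in rad, forces in N, time in s.
With the tool pointing down it reaches from about 0.4 to 0.825 m from the base axis. Payload 7 kg.
Tool frame: the origin (TCP) lies on the centre line of the jaws, within the pads' length; the fingertips stand tip_reach ahead of it and the grasp point (between the pads) is the TCP (tip_reach is the distance from the TCP to the fingertips, in m); z points along the fingers, y is the line along which they close (so a half turn about z gives the same grasp; the last joint's range is limited). The gripper opens to 88 mm and grips with 3 to 60 N. Pads are 19 mm wide; open, the fingers measure 130 mm over their backs; the gripper's body (78 mm by 193 mm) begins 47 mm behind the grasp point.
Start: joints at [1.438, 0.359, 0.012, 0, -1.224, -0.288], TCP at [0.276, 0.616, 0.246] pointing down, gripper open.
Joint ranges: [-3.07, 3.07], [-1.43, 2.12], [-1.02, 1.25], [-3.03, 1.67], [-3.05, -0], [-3.03, 3.03]. Speed limits (rad/s): [2.39, 2.39, 3.01, 3.14, 3.14, 3.14].

INTERFACE

Orientations are given as [roll, pitch, yaw] about the fixed x, y, z axes, in that order (R = Rz(yaw) Ry(pitch) Rx(roll)).
In Python, from station import get_state, grab_frame, calibration, job_done, find_in, mark_of, tip_reach gives the robot as it stands.
- The arm moves only by the shell command python3 -m handwheel 'ROWS' [OPENING] [FORCE]. ROWS is JSON, a list of rows, each an object with "delta_pos": the shift along the world's x, y, z in units of 30 mm (1.0 is 30 mm), a list of three; "dr": the turn, a rotation vector about the world's x, y, z in degrees, a list of three. In form: [{"delta_pos": [tx, ty, tz], "dr": [rx, ry, rz]}, ...]. A call has 1 to 10 rows; each row shifts and turns the commanded pose from where the row before left it; what a row does not reach is not made up. A row lasts 1/10 s, in which the tool goes at most 50 mm and 8.59 degrees, less where a joint would pass 70% of its speed; a pose out of reach is approached as far as the arm can. A call is refused whole if a number of a shift passes 1 or a number of a turn 8.59, either way. A call with a gripper value outside its range is refused whole. OPENING is the closure, from -1 (fully open) to 1 (shut), set as the call begins (- or left out, the last holds). The fingers move at their own pace and stop on an object; FORCE is the grip in N (left out, the last holds). Time passes only in rows, so rows that do not move let the fingers close. It gives the time, the measured TCP pose, the force, the opening and the grip force at its end, in the units of the state.
- get_state(): the state, without advancing time (a new reading comes with each control period).
- grab_frame(name): name is "scene" or "side" or "wrist"; returns the picture (420x560x3 uint8, red, green, blue); there is no depth.
- calibration(name): a dict with "fx", "fy", "cx", "cy" (pixels), "extrinsics" (4x4, takes a point from world to camera coordinates). Camera axes: x right, y down, z forward; pixel columns grow to the right and rows downward; lengths in m; the calibration is good to about 2 mm. A picture is of the moment at which its call begins: read the wrist's pose just before it. calibration takes no time and is no camera call; for the wrist camera it gives the pose at the moment of the call.
- job_done(): hands the job in; it is judged then, once.
Trained networks look in the newest picture that a camera, given by its name, has taken for a name from the list of things; names that differ only in an ending like _2 or _b are one class to them, and where a whole thing is asked for, a point or a joint stands for the part that bears it (a point fixed in the world has none). Each returns a list of dicts, best first, with "conf" (0 to 1); they miss things now and then, are a little off and sometimes report something else, mostly with a low value. They report only what shows in the picture. A call takes as long as a camera call. They do not tell look-alikes from the thing itself.
- find_in(camera, query): "location" ([column, row] in pixels, amid what is visible of it).
- mark_of(camera, query): "location" ([column, row] in pixels: a listed point, or the origin of a listed thing).
The state is a dict: "t": time; "q": joint angles; "qd": joint speeds; "joint_efforts": joint torques, N m; "eef_pos": TCP position; "ee_rot": TCP orientation; "force": force on the tool from outside, world axes, zero at the start; "moment": the same for the moment, N m; "width": finger opening in m; "gripper_force": force on a finger pad.
Only numpy, scipy, OpenCV 4.12 (cv2) and the standard library are available. Lean on these libraries where they do the work, as an engineer would, in place of code of your own. Each camera call takes 0.05 s, during which the arm holds its last target. There are 200 camera calls.

## Working session

There is one attempt and no reset: what is moved stays moved. The work goes in short steps, Python scripts to look and compute and a shell command to move; the robot and the scene stay as the last step left them, time stands still between calls to the robot, and variables do not carry over. Pictures are saved under pics/ and viewed, at most 18 in all, crops included, and the job is handed in when it is done.

```bash
mkdir -p pics; cat > h.py <<'E'
import numpy as np, cv2, json
from station import *
def ray(cam,uv,z,K=None):
    K=K or calibration(cam); E=np.array(K["extrinsics"]); R,t=E[:3,:3],E[:3,3]
    d=R.T@np.array([(uv[0]-K["cx"])/K["fx"],(uv[1]-K["cy"])/K["fy"],1]); o=-R.T@t
    return o+d*(z-o[2])/d[2]
def proj(cam,P,K=None):
    K=K or calibration(cam); E=np.array(K["extrinsics"]); p=E[:3,:3]@np.array(P)+E[:3,3]
    return np.array([K["fx"]*p[0]/p[2]+K["cx"],K["fy"]*p[1]/p[2]+K["cy"]])
def snap(cam,name):
    im=grab_frame(cam); cv2.imwrite(f"pics/{name}.png",cv2.cvtColor(im,cv2.COLOR_RGB2BGR)); return im
Z=dict(plate=0,main_c=.039,terminals_c=.03,breaker_c=.035,psu_c=.035,contactor_c=.039,aux_c=.017)
E
python3 - <<'E'
from h import *
print(get_state(), tip_reach() if callable(tip_reach) else tip_reach)
for c in ("scene","side","wrist"):
    snap(c,c+"0"); K=calibration(c); E=np.array(K["extrinsics"]); print(c,K["fx"],(-E[:3,:3].T@E[:3,3]).round(3))
    for n,z in Z.items():
        for r in mark_of(c,n)[:3]: print(c,n,np.round(r["location"],1),round(r["conf"],2),ray(c,r["location"],z).round(3))
E
python3 -c "
import cv2,numpy as np
a=[cv2.imread(f'pics/{c}0.png') for c in('scene','side')]
" 
```

```text
{'t': 0.0, 'q': array([ 1.43811175e+00,  3.59359911e-01,  1.10817162e-02, -3.72704335e-04,
       -1.22408370e+00, -2.88098306e-01]), 'qd': array([-0.00040028,  0.00170852,  0.00211507, -0.00110485,  0.0007416 ,
        0.0010104 ]), 'joint_efforts': array([ 7.74443815e-04, -5.82715023e+01,  2.93069440e+01,  6.99770004e+00,
        7.04184640e-03, -1.57168733e-04]), 'eef_pos': array([0.27555122, 0.61570515, 0.24464598]), 'ee_rot': array([ 3.13999205e+00, -1.08940607e-04, -4.20909717e-01]), 'force': array([-0.07558015,  0.31862355,  0.1499165 ]), 'moment': array([ 0.01549785, -0.0467918 ,  0.03690872]), 'gripper_force': 0.0, 'width': 0.08765222758046755} 0.019
scene 514.6565794578025 [1.159 0.303 0.991]
scene plate [368.1 286.1] 0.58 [ 0.549  0.148 -0.   ]
scene main_c [432. 303.] 0.88 [0.539 0.285 0.039]
scene terminals_c [317.7 261.5] 0.84 [0.57  0.029 0.03 ]
scene breaker_c [267.3 185. ] 0.68 [ 0.44  -0.19   0.035]
scene breaker_c [369.3 287.5] 0.51 [0.572 0.157 0.035]
scene psu_c [179.1 201.9] 0.9 [ 0.602 -0.341  0.035]
scene psu_c [160.7 142.8] 0.66 [ 0.465 -0.517  0.035]
scene contactor_c [244. 224.] 0.71 [ 0.576 -0.167  0.039]
scene aux_c [225.4 170.8] 0.55 [ 0.443 -0.32   0.017]
side 392.4832539151042 [ 0.196 -0.83   0.62 ]
side plate [264.6 185.4] 0.93 [0.546 0.147 0.   ]
side plate [273.9 251.3] 0.74 [ 0.454 -0.151  0.   ]
side main_c [247.2 153.4] 0.69 [0.546 0.302 0.039]
side terminals_c [286.5 190. ] 0.93 [0.576 0.049 0.03 ]
side terminals_c [376.  277.8] 0.36 [ 0.604 -0.354  0.03 ]
side breaker_c [273.4 250.9] 0.8 [ 0.439 -0.187  0.035]
side breaker_c [300.6 295.8] 0.73 [ 0.436 -0.338  0.035]
side breaker_c [319.5 230.3] 0.5 [ 0.57  -0.163  0.035]
side psu_c [376.3 273.4] 0.97 [ 0.609 -0.347  0.035]
side psu_c [363.  367.4] 0.93 [ 0.461 -0.525  0.035]
side contactor_c [317.1 228.9] 0.79 [ 0.565 -0.161  0.039]
side aux_c [302.2 296.5] 0.94 [ 0.445 -0.326  0.017]
wrist 348.8871158034519 [0.354 0.581 0.385]
```

View pics/scene0.png

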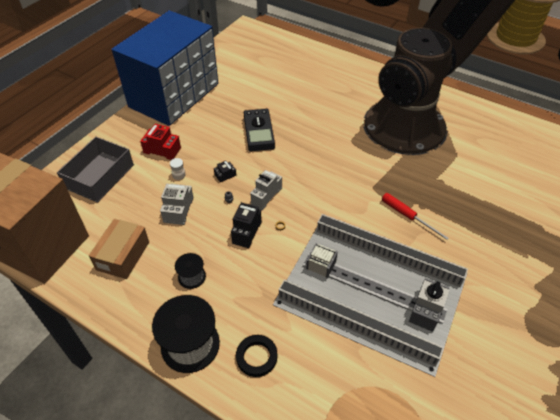

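View pics/side0.png

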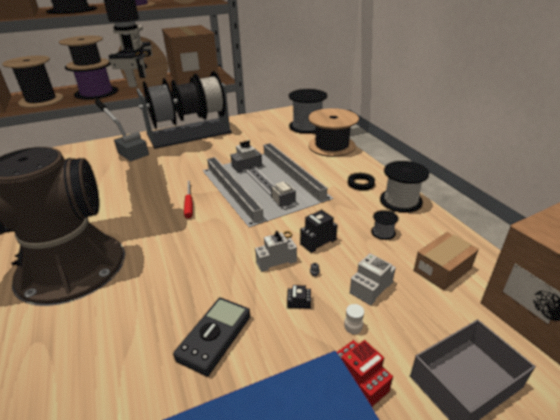

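The scene picture shows the plate at about (370,286), main switch at (432,300) and terminals at (320,260). The loose parts are the breaker (267,187), contactor (245,222), PSU (177,202) and aux (225,170). The red look-alike is at (160,142) and I'll ignore it. Scene and side estimates agree to about 15 mm. Next I'll move the wrist camera over the plate.

```bash
R='{"delta_pos":[0.705,-0.94,0],"dr":[0,0,-4.54]}'; python3 -m handwheel '[{"delta_pos":[0.705,-0.94,0],"dr":[0,0,-4.54]},{"delta_pos":[0.705,-0.94,0],"dr":[0,0,-4.54]},{"delta_pos":[0.705,-0.94,0],"dr":[0,0,-4.54]},{"delta_pos":[0.705,-0.94,0],"dr":[0,0,-4.54]},{"delta_pos":[0.705,-0.94,0],"dr":[0,0,-4.54]},{"delta_pos":[0.705,-0.94,0],"dr":[0,0,-4.54]},{"delta_pos":[0.705,-0.94,0],"dr":[0,0,-4.54]},{"delta_pos":[0.705,-0.94,0],"dr":[0,0,-4.54]},{"delta_pos":[0.705,-0.94,0],"dr":[0,0,-4.54]},{"delta_pos":[0.705,-0.94,0],"dr":[0,0,-4.54]}]'
python3 -m handwheel '[{"delta_pos":[0.705,-0.94,0],"dr":[0,0,-4.54]},{"delta_pos":[0.705,-0.94,0],"dr":[0,0,-4.54]},{"delta_pos":[0.705,-0.94,0],"dr":[0,0,-4.54]},{"delta_pos":[0,0,0],"dr":[0,0,0]},{"delta_pos":[0,0,0],"dr":[0,0,0]},{"delta_pos":[0,0,0],"dr":[0,0,0]}]'
python3 - <<'E'
from h import *
c="wrist"; snap(c,"w1"); K=calibration(c); s=get_state(); print(s["q"].round(3),s["eef_pos"].round(4),s["ee_rot"].round(3))
for n in ("plate","main_c","terminals_c"):
    for r in mark_of(c,n)[:2]: print(n,np.round(r["location"],1),round(r["conf"],2),ray(c,r["location"],Z[n],K).round(4))
E
```

```text
t: 2.2
eef_pos: [0.488, 0.3329, 0.2458]
ee_rot: [-3.141, 0.0, -1.216]
force: [0.4, 0.8, -1.1]
width: 0.0876
gripper_force: 0.0
t: 2.8
eef_pos: [0.5505, 0.2498, 0.2455]
ee_rot: [3.142, 0.0, -1.45]
force: [-0.0, 0.2, 0.2]
width: 0.0875
gripper_force: 0.0
[ 0.749  0.244 -0.15  -0.    -1.177 -0.628] [0.5503 0.2501 0.2456] [-3.142  0.    -1.45 ]
plate [295.1  85.1] 0.76 [0.5461 0.154  0.    ]
```

View pics/w1.png

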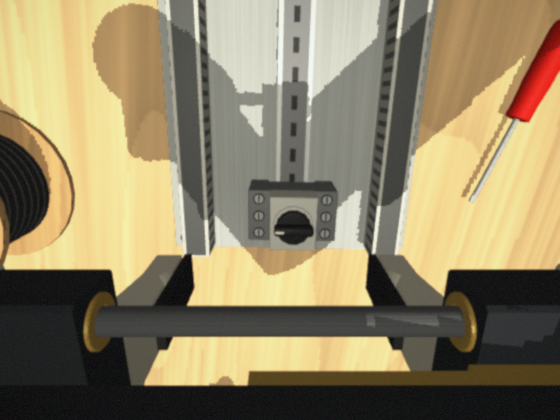

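The wrist picture shows the main switch at (293,215) and the rail running nearly vertical at column ~295. I'll move on to see the terminals.

```bash
python3 -m handwheel '[{"delta_pos":[0,-1,0],"dr":[0,0,0]},{"delta_pos":[0,-1,0],"dr":[0,0,0]},{"delta_pos":[0,-1,0],"dr":[0,0,0]},{"delta_pos":[0,-1,0],"dr":[0,0,0]},{"delta_pos":[0,0,0],"dr":[0,0,0]},{"delta_pos":[0,0,0],"dr":[0,0,0]},{"delta_pos":[0,0,0],"dr":[0,0,0]}]'
python3 - <<'E'
from h import *
c="wrist"; snap(c,"w2"); K=calibration(c)
for n in ("plate","main_c","terminals_c"):
    for r in mark_of(c,n)[:2]: print(n,np.round(r["location"],1),round(r["conf"],2),ray(c,r["location"],Z[n],K).round(4))
for k in (0,1):
  print(json.dumps({a:(np.array(b).round(5).tolist()) for a,b in K.items()})) if k else 0
im=cv2.imread("pics/w2.png"); cv2.imwrite("pics/w2b.png",cv2.resize(im[:300,120:480],(720,600),interpolation=cv2.INTER_CUBIC))
E
```

```text
t: 3.7
eef_pos: [0.5507, 0.1303, 0.2457]
ee_rot: [-3.141, 0.0, -1.45]
force: [0.2, 0.6, 0.4]
width: 0.088
gripper_force: 0.0
plate [279.2 195.8] 0.85 [0.5486 0.1552 0.    ]
main_c [278.2 310.4] 0.79 [0.5345 0.2806 0.039 ]
terminals_c [279.7  83.6] 0.97 [0.5625 0.0356 0.03  ]
{"fx": 348.88712, "fy": 348.88712, "cx": 279.5785, "cy": 208.68072, "extrinsics": [[-0.99274, -0.12024, 0.00019, 0.56281], [-0.11421, 0.9434, 0.31136, -0.0985], [-0.03762, 0.30908, -0.95029, 0.37279], [0.0, 0.0, 0.0, 1.0]]}
```

View pics/w2b.png

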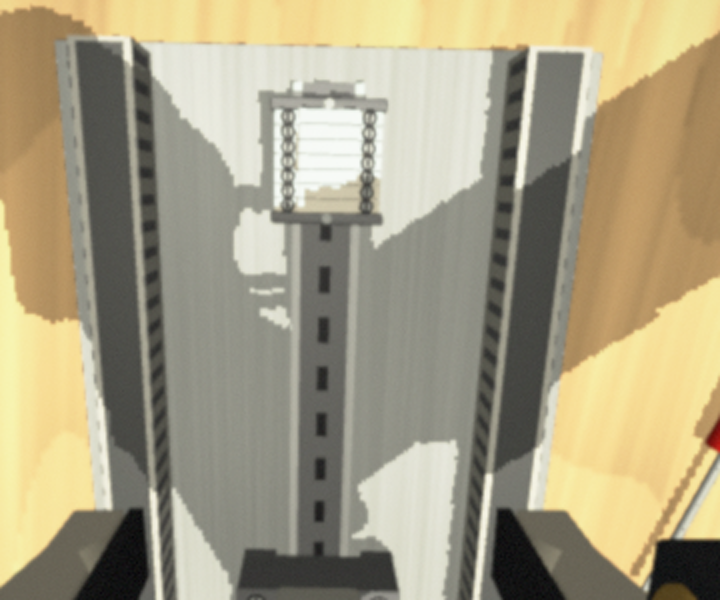

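The crop shows the terminals at crop (327,155), rail slots centred from crop (325,232) to (319,548), and the main switch edge at the bottom near (320,560).

```bash
python3 - <<'E'
from h import *
c="wrist"
for uv in ((282.5,116),(281,190),(279.5,274)): print(ray(c,uv,.004).round(4))
for l,r in (((289,240),(358,240)),((299,530),(353,530))):
  a=[ray(c,(120+u/2,v/2),.0105) for u,v in (l,r)]; print(a[0].round(4),a[1].round(4),np.linalg.norm(a[0]-a[1]).round(4),((a[0]+a[1])/2).round(4))
for uv in ((271,104),(388,104),(271,223),(382,223)): print(ray(c,(120+uv[0]/2,uv[1]/2),.057).round(4))
for uv in ((57,38),(602,50)): print(ray(c,(120+uv[0]/2,uv[1]/2),.003).round(4))
E
python3 -m handwheel '[{"delta_pos":[-0.35,-1,0],"dr":[0,0,0]},{"delta_pos":[-0.35,-1,0],"dr":[0,0,0]},{"delta_pos":[-0.35,-1,0],"dr":[0,0,0]},{"delta_pos":[-0.35,-1,0],"dr":[0,0,0]},{"delta_pos":[-0.35,-1,0],"dr":[0,0,0]},{"delta_pos":[-0.35,-1,0],"dr":[0,0,0]},{"delta_pos":[-0.3,-1,0],"dr":[0,0,0]},{"delta_pos":[0,0,0],"dr":[0,0,0]},{"delta_pos":[0,0,0],"dr":[0,0,0]},{"delta_pos":[0,0,0],"dr":[0,0,0]}]'
python3 - <<'E'
from h import *
c="wrist"; im=snap(c,"w3"); K=calibration(c); print(get_state()["q"].round(2))
for n in ("breaker_c","contactor_c","psu_c","aux_c"):
    for r in mark_of(c,n)[:2]: print(n,np.round(r["location"],1),round(r["conf"],2),ray(c,r["location"],Z[n],K).round(4))
E
```

```text
[0.5556 0.0664 0.004 ]
[0.5474 0.1468 0.004 ]
[0.5363 0.2525 0.004 ]
[0.5738 0.0723 0.0105] [0.5382 0.0679 0.0105] 0.0359 [0.556  0.0701 0.0105]
[0.55   0.2384 0.0105] [0.518  0.2346 0.0105] 0.0322 [0.534  0.2365 0.0105]
[0.5861 0.0132 0.057 ]
[0.5361 0.0072 0.057 ]
[0.5812 0.0624 0.057 ]
[0.5313 0.0564 0.057 ]
[ 0.6969 -0.0089  0.003 ]
[ 0.4312 -0.0358  0.003 ]
t: 4.9
eef_pos: [0.4791, -0.0799, 0.2456]
ee_rot: [-3.141, 0.0, -1.45]
force: [0.5, 0.1, -0.7]
width: 0.0877
gripper_force: 0.0
[ 0.24  0.04 -0.39 -0.   -1.14 -0.12]
breaker_c [330.   72.8] 0.56 [ 0.4452 -0.1895  0.035 ]
```

View pics/w3.png

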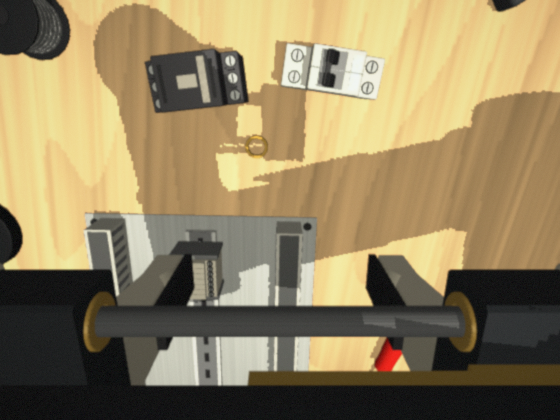

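The wrist picture shows the contactor, centred near (195,80), and the breaker near (332,70). I'll get both poses from their corners.

```bash
python3 - <<'E'
from h import *
c="wrist"; im=cv2.imread("pics/w3.png"); cv2.imwrite("pics/w3b.png",cv2.resize(im[25:145,130:400],(810,360),interpolation=cv2.INTER_CUBIC)[:,:800])
E
```

```text
(no output)
```

View pics/w3b.png

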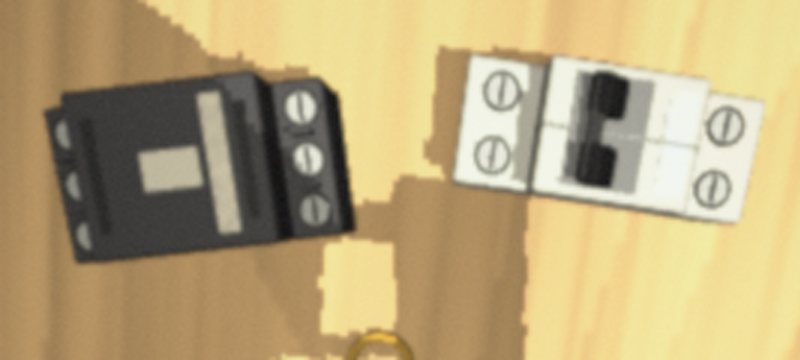

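In the crop, the breaker nose corners are at (552,57), (707,78), (686,214) and (530,190). The contactor nose corners are at (63,95), (250,73), (276,240) and (80,262).

```bash
cat >> h.py <<'E'
def quad(cam,pts,z):
    "corners TL,TR,BR,BL -> centre, heading of both sides, lengths"
    P=np.array([ray(cam,p,z)[:2] for p in pts]); c=P.mean(0)
    ex=(P[1]+P[2]-P[0]-P[3])/2; ey=(P[0]+P[1]-P[2]-P[3])/2
    d=lambda v:np.degrees(np.arctan2(v[1],v[0])).round(1)
    print("c",c.round(4),"ex",d(ex),np.linalg.norm(ex).round(4),"ey",d(ey),np.linalg.norm(ey).round(4))
E
python3 - <<'E'
from h import *
f=lambda q:[(130+u/3,25+v/3) for u,v in q]
quad("wrist",f([(552,57),(707,78),(686,214),(530,190)]),.07)
quad("wrist",f([(63,95),(250,73),(276,240),(80,262)]),.078)
E
```

```text
c [ 0.4446 -0.1898] ex 179.3 0.0442 ey -90.0 0.0353
c [ 0.5678 -0.1657] ex -167.0 0.0535 ey -80.1 0.0433
```

```bash
python3 -m handwheel '[{"delta_pos":[-0.29,-0.916,-0.667],"dr":[0,0,-1.8]},{"delta_pos":[-0.29,-0.916,-0.667],"dr":[0,0,-1.8]},{"delta_pos":[-0.29,-0.916,-0.667],"dr":[0,0,-1.8]},{"delta_pos":[-0.29,-0.916,-0.667],"dr":[0,0,-1.8]},{"delta_pos":[0,0,-0.8],"dr":[0,0,0]},{"delta_pos":[0,0,-0.8],"dr":[0,0,0]},{"delta_pos":[0,0,-0.8],"dr":[0,0,0]},{"delta_pos":[0,0,-0.5],"dr":[0,0,0]},{"delta_pos":[0,0,-0.3],"dr":[0,0,0]},{"delta_pos":[0,0,0],"dr":[0,0,0]}]'
python3 -m handwheel '[{"delta_pos":[0,0,0],"dr":[0,0,0]},{"delta_pos":[0,0,0],"dr":[0,0,0]},{"delta_pos":[0,0,0],"dr":[0,0,0]},{"delta_pos":[0,0,0],"dr":[0,0,0]},{"delta_pos":[0,0,0],"dr":[0,0,0]},{"delta_pos":[0,0,0],"dr":[0,0,0]},{"delta_pos":[0,0,0],"dr":[0,0,0]},{"delta_pos":[0,0,0],"dr":[0,0,0]}]' 1 40
```

```text
t: 6.15
eef_pos: [0.4434, -0.1902, 0.0685]
ee_rot: [3.139, 0.0, -1.576]
force: [0.2, 0.7, 0.3]
width: 0.0873
gripper_force: 0.0
t: 6.95
eef_pos: [0.444, -0.1904, 0.0697]
ee_rot: [-3.141, -0.0, -1.576]
force: [-1.2, 0.9, 3.4]
width: 0.0447
gripper_force: 39.9
```

```bash
python3 -m handwheel '[{"delta_pos":[0,0,0.8],"dr":[0,0,0]},{"delta_pos":[0,0,1],"dr":[0,0,0]},{"delta_pos":[0,0,1],"dr":[0,0,0]},{"delta_pos":[0.227,0.985,0.2],"dr":[0,0,0.46]},{"delta_pos":[0.227,0.985,0],"dr":[0,0,0.46]},{"delta_pos":[0.227,0.985,0],"dr":[0,0,0.46]},{"delta_pos":[0.227,0.985,0],"dr":[0,0,0.46]},{"delta_pos":[0.227,0.985,0],"dr":[0,0,0.46]},{"delta_pos":[0.227,0.985,0],"dr":[0,0,0.46]},{"delta_pos":[0.227,0.985,0],"dr":[0,0,0.46]}]'
python3 -m handwheel '[{"delta_pos":[0.227,0.985,0],"dr":[0,0,0.46]},{"delta_pos":[0.227,0.985,0],"dr":[0,0,0.46]},{"delta_pos":[0.227,0.985,0],"dr":[0,0,0.46]},{"delta_pos":[0.227,0.985,0],"dr":[0,0,0.46]},{"delta_pos":[0.227,0.985,0],"dr":[0,0,0.46]},{"delta_pos":[0.227,0.985,0],"dr":[0,0,0.46]},{"delta_pos":[0.227,0.985,0],"dr":[0,0,0.46]},{"delta_pos":[0,0,0],"dr":[0,0,0]},{"delta_pos":[0,0,0],"dr":[0,0,0]}]'
python3 - <<'E'
from h import *
im=snap("wrist","w4")
K=calibration("wrist")
for n in ("plate","terminals_c"):
    for r in mark_of("wrist",n)[:1]: print(n,np.round(r["location"],1),round(r["conf"],2),ray("wrist",r["location"],Z[n],K).round(4))
E
```

```text
t: 7.95
eef_pos: [0.4911, 0.0176, 0.1591]
ee_rot: [3.141, -0.0, -1.52]
force: [1.3, -0.7, -2.5]
width: 0.0447
gripper_force: 39.9
t: 8.85
eef_pos: [0.5385, 0.2234, 0.1585]
ee_rot: [3.14, -0.001, -1.463]
force: [-0.6, -0.2, -2.1]
width: 0.0446
gripper_force: 39.9
plate [278.6 117.1] 0.93 [0.5466 0.1553 0.    ]
```

View pics/w4.png

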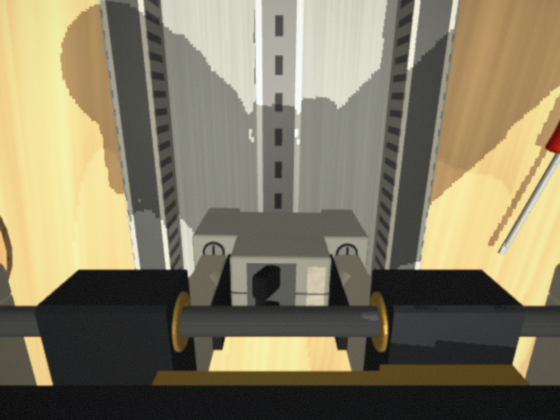

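The rail is centred under the breaker: slots at column 279, nose centre at 280, edges parallel. I'll lower it now.

```bash
python3 -m handwheel '[{"delta_pos":[0,0,-0.8],"dr":[0,0,0]},{"delta_pos":[0,0,-0.8],"dr":[0,0,0]},{"delta_pos":[0,0,-0.6],"dr":[0,0,0]},{"delta_pos":[0,0,-0.35],"dr":[0,0,0]},{"delta_pos":[0,0,-0.2],"dr":[0,0,0]},{"delta_pos":[0,0,-0.12],"dr":[0,0,0]},{"delta_pos":[0,0,0],"dr":[0,0,0]},{"delta_pos":[0,0,0],"dr":[0,0,0]},{"delta_pos":[0,0,0],"dr":[0,0,0]}]'
```

```text
t: 9.9
eef_pos: [0.5395, 0.2235, 0.074]
ee_rot: [-3.141, 0.001, -1.464]
force: [-0.4, -0.3, -2.0]
width: 0.045
gripper_force: 39.9
```

```bash
python3 -m handwheel '[{"delta_pos":[0,0,-0.02],"dr":[0,0,0]},{"delta_pos":[0,0,0],"dr":[0,0,0]},{"delta_pos":[0,0,0],"dr":[0,0,0]},{"delta_pos":[0,0,0],"dr":[0,0,0]},{"delta_pos":[0,0,0],"dr":[0,0,0]},{"delta_pos":[0,0,0.4],"dr":[0,0,0]},{"delta_pos":[0,0,0.8],"dr":[0,0,0]},{"delta_pos":[0,0,1],"dr":[0,0,0]},{"delta_pos":[0,0,1],"dr":[0,0,0]},{"delta_pos":[0,0,1],"dr":[0,0,0]}]' -1
python3 -m handwheel '[{"delta_pos":[0,-1,0.5],"dr":[0,0,0]},{"delta_pos":[0,-1,0.5],"dr":[0,0,0]},{"delta_pos":[0,-1,0],"dr":[0,0,0]},{"delta_pos":[0,0,0],"dr":[0,0,0]},{"delta_pos":[0,0,0],"dr":[0,0,0]}]'
python3 - <<'E'
from h import *
im=snap("wrist","w5"); K=calibration("wrist")
for n in ("main_c","breaker_c","terminals_c"):
    for r in mark_of("wrist",n)[:1]: print(n,np.round(r["location"],1),round(r["conf"],2),ray("wrist",r["location"],Z[n]+(.004 if n[0]=="b" else 0),K).round(4))
E
```

```text
t: 10.9
eef_pos: [0.5392, 0.2232, 0.2011]
ee_rot: [-3.141, 0.0, -1.464]
force: [0.4, -0.2, 0.2]
width: 0.0878
gripper_force: 0.0
t: 11.4
eef_pos: [0.5393, 0.1327, 0.2299]
ee_rot: [-3.14, 0.001, -1.465]
force: [-1.1, -0.1, 0.1]
width: 0.0875
gripper_force: 0.0
main_c [269.7 316.8] 0.95 [0.5351 0.2821 0.039 ]
breaker_c [270.8 270.9] 0.73 [0.5395 0.2254 0.039 ]
terminals_c [263.6  78.9] 0.98 [0.5648 0.0364 0.03  ]
```

View pics/w5.png

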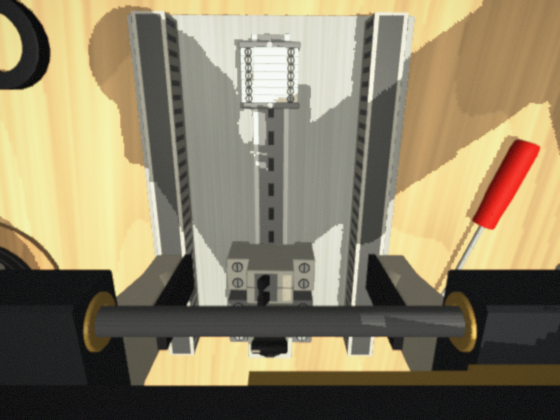

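The breaker sits square on the rail at (271,271), next to the main switch. On to the contactor.

```bash
python3 -m handwheel '[{"delta_pos":[0.095,-0.9975,0],"dr":[0,0,0.59]},{"delta_pos":[0.095,-0.9975,0],"dr":[0,0,0.59]},{"delta_pos":[0.095,-0.9975,0],"dr":[0,0,0.59]},{"delta_pos":[0.095,-0.9975,0],"dr":[0,0,0.59]},{"delta_pos":[0.095,-0.9975,-0.5],"dr":[0,0,0.59]},{"delta_pos":[0.095,-0.9975,-0.5],"dr":[0,0,0.59]},{"delta_pos":[0.095,-0.9975,-0.5],"dr":[0,0,0.59]},{"delta_pos":[0.095,-0.9975,-0.5],"dr":[0,0,0.59]},{"delta_pos":[0.095,-0.9975,-0.5],"dr":[0,0,0.59]},{"delta_pos":[0.095,-0.9975,-0.5],"dr":[0,0,0.59]}]'
python3 - <<'E'
from h import *
im=snap("wrist","w6"); K=calibration("wrist"); print(get_state()["eef_pos"].round(4))
for n in ("psu_c","aux_c"):
    for r in mark_of("wrist",n)[:2]: print(n,np.round(r["location"],1),round(r["conf"],2),ray("wrist",r["location"],Z[n],K).round(4))
E
python3 -m handwheel '[{"delta_pos":[0,0,-0.8],"dr":[0,0,0]},{"delta_pos":[0,0,-0.8],"dr":[0,0,0]},{"delta_pos":[0,0,-0.45],"dr":[0,0,0]},{"delta_pos":[0,0,-0.2],"dr":[0,0,0]},{"delta_pos":[0,0,0],"dr":[0,0,0]},{"delta_pos":[0,0,0],"dr":[0,0,0]}]'
python3 -m handwheel '[{"delta_pos":[0,0,0],"dr":[0,0,0]},{"delta_pos":[0,0,0],"dr":[0,0,0]},{"delta_pos":[0,0,0],"dr":[0,0,0]},{"delta_pos":[0,0,0],"dr":[0,0,0]},{"delta_pos":[0,0,0],"dr":[0,0,0]},{"delta_pos":[0,0,0],"dr":[0,0,0]},{"delta_pos":[0,0,0],"dr":[0,0,0]},{"delta_pos":[0,0,0],"dr":[0,0,0]}]' 1 45
```

```text
t: 12.6
eef_pos: [0.5681, -0.1665, 0.138]
ee_rot: [3.141, -0.0, -1.36]
force: [-0.1, 0.7, -0.4]
width: 0.0871
gripper_force: 0.0
[ 0.5669 -0.1694  0.1351]
aux_c [514.9  26.9] 0.81 [ 0.4404 -0.3275  0.017 ]
t: 13.35
eef_pos: [0.5685, -0.1657, 0.0722]
ee_rot: [-3.14, -0.0, -1.36]
force: [0.2, -0.0, -0.4]
width: 0.0877
gripper_force: 0.0
t: 14.15
eef_pos: [0.5675, -0.1661, 0.0715]
ee_rot: [3.141, -0.0, -1.361]
force: [-2.7, 0.6, 4.4]
width: 0.0542
gripper_force: 44.9
```

View pics/w6.png

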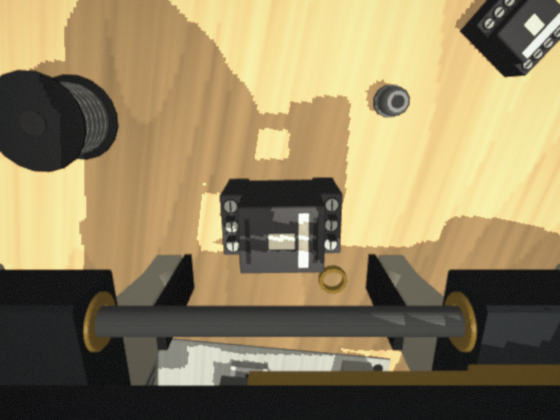

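Contactor gripped, 54.2 mm wide as specified. The aux is visible at (515,27). I'll carry the contactor to its slot.

```bash
python3 -m handwheel '[{"delta_pos":[0,0,0.8],"dr":[0,0,0]},{"delta_pos":[0,0,1],"dr":[0,0,0]},{"delta_pos":[0,0,1],"dr":[0,0,0]},{"delta_pos":[-0.055,0.982,0.2],"dr":[0,0,-0.655]},{"delta_pos":[-0.055,0.982,0],"dr":[0,0,-0.655]},{"delta_pos":[-0.055,0.982,0],"dr":[0,0,-0.655]},{"delta_pos":[-0.055,0.982,0],"dr":[0,0,-0.655]},{"delta_pos":[-0.055,0.982,0],"dr":[0,0,-0.655]},{"delta_pos":[-0.055,0.982,0],"dr":[0,0,-0.655]},{"delta_pos":[-0.055,0.982,0],"dr":[0,0,-0.655]}]'
python3 -m handwheel '[{"delta_pos":[-0.055,0.982,0],"dr":[0,0,-0.655]},{"delta_pos":[-0.055,0.982,0],"dr":[0,0,-0.655]},{"delta_pos":[0,0,0],"dr":[0,0,0]},{"delta_pos":[0,0,0],"dr":[0,0,0]},{"delta_pos":[0,0,-0.8],"dr":[0,0,0]},{"delta_pos":[0,0,-0.8],"dr":[0,0,0]},{"delta_pos":[0,0,-0.5],"dr":[0,0,0]},{"delta_pos":[0,0,0],"dr":[0,0,0]},{"delta_pos":[0,0,0],"dr":[0,0,0]}]'
```

```text
t: 15.15
eef_pos: [0.5555, 0.0415, 0.1605]
ee_rot: [3.14, 0.0, -1.442]
force: [1.3, -0.1, -4.6]
width: 0.0533
gripper_force: 44.9
t: 16.05
eef_pos: [0.553, 0.0984, 0.0983]
ee_rot: [3.141, -0.001, -1.465]
force: [-0.2, 0.1, -3.0]
width: 0.0537
gripper_force: 44.9
```

```bash
python3 -m handwheel '[{"delta_pos":[0,0,-0.4],"dr":[0,0,0]},{"delta_pos":[0,0,-0.25],"dr":[0,0,0]},{"delta_pos":[0,0,-0.13],"dr":[0,0,0]},{"delta_pos":[0,0,0],"dr":[0,0,0]},{"delta_pos":[0,0,0],"dr":[0,0,0]}]'
python3 -m handwheel '[{"delta_pos":[0,0,0],"dr":[0,0,0]},{"delta_pos":[0,0,0],"dr":[0,0,0]},{"delta_pos":[0,0,0],"dr":[0,0,0]},{"delta_pos":[0,0,0],"dr":[0,0,0]},{"delta_pos":[0,0,0],"dr":[0,0,0]},{"delta_pos":[0,0,0.4],"dr":[0,0,0]},{"delta_pos":[0,0,0.8],"dr":[0,0,0]},{"delta_pos":[0,0,1],"dr":[0,0,0]},{"delta_pos":[0,0,1],"dr":[0,0,0]},{"delta_pos":[0,0,1],"dr":[0,0,0]}]' -1
```

```text
t: 16.55
eef_pos: [0.5527, 0.0989, 0.0755]
ee_rot: [3.141, -0.0, -1.464]
force: [-1.9, -0.1, 3.9]
width: 0.0538
gripper_force: 44.9
t: 17.55
eef_pos: [0.5528, 0.0991, 0.2032]
ee_rot: [-3.141, 0.0, -1.464]
force: [0.6, -0.5, -0.1]
width: 0.0874
gripper_force: 0.0
```

```bash
python3 -m handwheel '[{"delta_pos":[0.13,-1,0.13],"dr":[0,0,0]},{"delta_pos":[0.13,-1,0.13],"dr":[0,0,0]},{"delta_pos":[0.13,-1,0.13],"dr":[0,0,0]},{"delta_pos":[0.13,-1,0.13],"dr":[0,0,0]},{"delta_pos":[0.13,-1,0.13],"dr":[0,0,0]},{"delta_pos":[0.13,-1,0.13],"dr":[0,0,0]},{"delta_pos":[0.13,-1,0.13],"dr":[0,0,0]},{"delta_pos":[0.13,-1,0.13],"dr":[0,0,0]},{"delta_pos":[0.13,-1,0.13],"dr":[0,0,0]},{"delta_pos":[0.13,-1,0.13],"dr":[0,0,0]}]'
python3 -m handwheel '[{"delta_pos":[0,0,0],"dr":[0,0,0]},{"delta_pos":[0,0,0],"dr":[0,0,0]}]'
python3 - <<'E'
from h import *
im=snap("wrist","w7"); K=calibration("wrist"); print(get_state()["eef_pos"].round(4))
for n in ("psu_c","aux_c"):
    for r in mark_of("wrist",n)[:2]: print(n,np.round(r["location"],1),round(r["conf"],2),ray("wrist",r["location"],Z[n],K).round(4))
im=cv2.imread("pics/w7.png")
a=cv2.resize(im[10:210,170:540],(740,400),interpolation=cv2.INTER_CUBIC); cv2.imwrite("pics/w7b.png",a)
E
```

```text
t: 18.55
eef_pos: [0.5919, -0.2022, 0.2412]
ee_rot: [-3.141, -0.0, -1.464]
force: [1.0, 0.7, 0.2]
width: 0.0874
gripper_force: 0.0
t: 18.75
eef_pos: [0.5917, -0.2015, 0.2405]
ee_rot: [-3.141, 0.0, -1.466]
force: [-0.0, 1.2, -0.2]
width: 0.0876
gripper_force: 0.0
[ 0.5916 -0.2008  0.2403]
psu_c [288.8  18.4] 0.89 [ 0.5997 -0.3501  0.035 ]
aux_c [446.6  70.5] 0.61 [ 0.4426 -0.3249  0.017 ]
```

View pics/w7b.png

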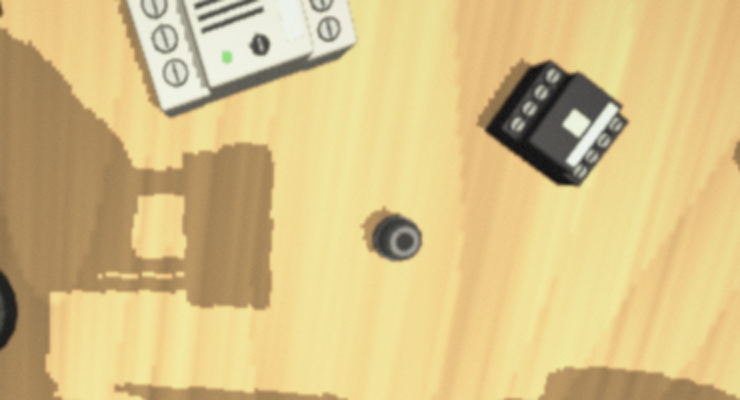

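The crop shows the PSU at about crop (240,20), cut off at the top and turned about 22°. The aux is at crop (560,125), turned. I'll turn and shift a little for a full view.

```bash
python3 -m handwheel '[{"delta_pos":[-0.4,-0.67,0],"dr":[0,0,7.3]},{"delta_pos":[-0.4,-0.67,0],"dr":[0,0,7.3]},{"delta_pos":[-0.4,-0.67,0],"dr":[0,0,7.4]},{"delta_pos":[0,0,0],"dr":[0,0,0]},{"delta_pos":[0,0,0],"dr":[0,0,0]},{"delta_pos":[0,0,0],"dr":[0,0,0]}]'
python3 - <<'E'
from h import *
im=snap("wrist","w8"); K=calibration("wrist"); print(get_state()["eef_pos"].round(4))
for n in ("psu_c","aux_c"):
    for r in mark_of("wrist",n)[:2]: print(n,np.round(r["location"],1),round(r["conf"],2),ray("wrist",r["location"],Z[n],K).round(4))
im=cv2.imread("pics/w8.png")
a=cv2.resize(im[0:240,180:560],None,fx=2,fy=2,interpolation=cv2.INTER_CUBIC); cv2.imwrite("pics/w8b.png",a)
E
```

```text
t: 19.5
eef_pos: [0.5563, -0.2602, 0.2401]
ee_rot: [-3.141, -0.0, -1.081]
force: [0.4, 0.2, 0.4]
width: 0.0872
gripper_force: 0.0
[ 0.5563 -0.2602  0.24  ]
psu_c [285.6  79.6] 0.6 [ 0.598 -0.35   0.035]
aux_c [402.6 173.6] 0.9 [ 0.4445 -0.3269  0.017 ]
```

View pics/w8b.png

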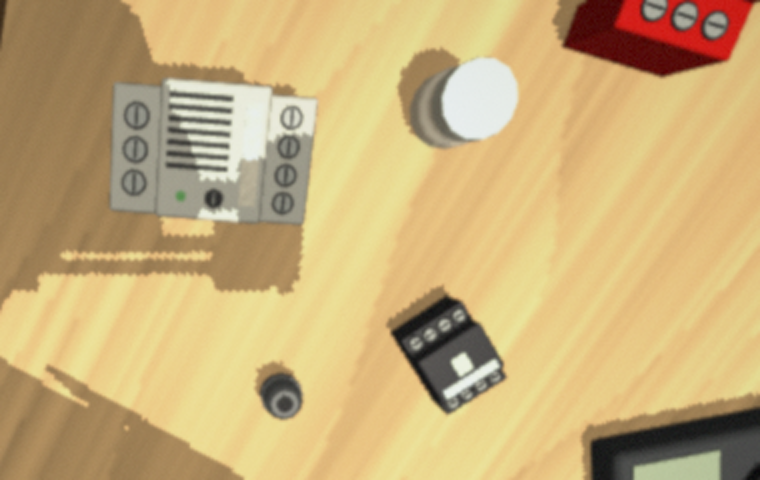

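The crop shows the PSU nose corners at (165,79), (271,86), (261,222), (157,216). The raised top of the aux is at about (404,355), (474,320), (498,362), (440,398).

```bash
python3 - <<'E'
from h import *
f=lambda q:[(180+u/2,v/2) for u,v in q]
quad("wrist",f([(165,79),(271,86),(261,222),(157,216)]),.07)
quad("wrist",f([(404,355),(474,320),(498,362),(440,398)]),.034)
E
```

```text
c [ 0.5983 -0.3513] ex -155.2 0.0436 ey -65.6 0.053
c [ 0.4443 -0.3245] ex -120.6 0.0355 ey -23.1 0.0283
```

```bash
python3 -m handwheel '[{"delta_pos":[0.351,-0.7575,-0.6],"dr":[0,0,-0.9]},{"delta_pos":[0.351,-0.7575,-0.6],"dr":[0,0,-0.9]},{"delta_pos":[0.351,-0.7575,-0.6],"dr":[0,0,-0.9]},{"delta_pos":[0.351,-0.7575,-0.6],"dr":[0,0,-0.8]},{"delta_pos":[0,0,-0.9],"dr":[0,0,0]},{"delta_pos":[0,0,-0.9],"dr":[0,0,0]},{"delta_pos":[0,0,-0.8],"dr":[0,0,0]},{"delta_pos":[0,0,-0.45],"dr":[0,0,0]},{"delta_pos":[0,0,-0.27],"dr":[0,0,0]},{"delta_pos":[0,0,0],"dr":[0,0,0]}]'
python3 -m handwheel '[{"delta_pos":[0,0,0],"dr":[0,0,0]},{"delta_pos":[0,0,0],"dr":[0,0,0]},{"delta_pos":[0,0,0],"dr":[0,0,0]},{"delta_pos":[0,0,0],"dr":[0,0,0]},{"delta_pos":[0,0,0],"dr":[0,0,0]},{"delta_pos":[0,0,0],"dr":[0,0,0]},{"delta_pos":[0,0,0],"dr":[0,0,0]},{"delta_pos":[0,0,0],"dr":[0,0,0]}]' 1 45
```

```text
t: 20.65
eef_pos: [0.5979, -0.3517, 0.0676]
ee_rot: [3.141, 0.001, -1.141]
force: [1.0, -0.1, -0.6]
width: 0.088
gripper_force: 0.0
t: 21.45
eef_pos: [0.5983, -0.3521, 0.0686]
ee_rot: [-3.141, -0.0, -1.141]
force: [0.4, -0.5, 1.9]
width: 0.0445
gripper_force: 45.0
```

```bash
python3 -m handwheel '[{"delta_pos":[0,0,0.7],"dr":[0,0,0]},{"delta_pos":[0,0,1],"dr":[0,0,0]},{"delta_pos":[0,0,1],"dr":[0,0,0]},{"delta_pos":[0,0,1],"dr":[0,0,0]},{"delta_pos":[-0.0974,0.954,0.3],"dr":[0,0,-1.03]},{"delta_pos":[-0.0974,0.954,0],"dr":[0,0,-1.03]},{"delta_pos":[-0.0974,0.954,0],"dr":[0,0,-1.03]},{"delta_pos":[-0.0974,0.954,0],"dr":[0,0,-1.03]},{"delta_pos":[-0.0974,0.954,0],"dr":[0,0,-1.03]},{"delta_pos":[-0.0974,0.954,0],"dr":[0,0,-1.03]}]'
python3 -m handwheel '[{"delta_pos":[-0.0974,0.954,0],"dr":[0,0,-1.03]},{"delta_pos":[-0.0974,0.954,0],"dr":[0,0,-1.03]},{"delta_pos":[-0.0974,0.954,0],"dr":[0,0,-1.03]},{"delta_pos":[-0.0974,0.954,0],"dr":[0,0,-1.03]},{"delta_pos":[-0.0974,0.954,0],"dr":[0,0,-1.03]},{"delta_pos":[-0.0974,0.954,0],"dr":[0,0,-1.03]},{"delta_pos":[-0.0974,0.954,0],"dr":[0,0,-1.03]},{"delta_pos":[-0.0974,0.954,0],"dr":[0,0,-1.03]},{"delta_pos":[-0.0974,0.954,0],"dr":[0,0,-1.03]},{"delta_pos":[-0.0974,0.954,0],"dr":[0,0,-1.03]}]'
python3 -m handwheel '[{"delta_pos":[-0.0974,0.954,0],"dr":[0,0,-1.03]},{"delta_pos":[-0.0974,0.954,0],"dr":[0,0,-1.03]},{"delta_pos":[0,0,0],"dr":[0,0,0]},{"delta_pos":[0,0,0],"dr":[0,0,0]},{"delta_pos":[0,0,0],"dr":[0,0,0]}]'
python3 - <<'E'
from h import *
im=snap("wrist","w9"); K=calibration("wrist")
for n in ("contactor_c","psu_c","terminals_c"):
    for r in mark_of("wrist",n)[:1]: print(n,np.round(r["location"],1),round(r["conf"],2),ray("wrist",r["location"],Z[n]+(.004 if n[0]=="c" else 0 if n[0]=="t" else .12),K).round(4))
E
```

```text
t: 22.45
eef_pos: [0.5796, -0.1791, 0.1876]
ee_rot: [3.14, 0.001, -1.25]
force: [0.4, 0.3, -2.4]
width: 0.0445
gripper_force: 45.0
t: 23.45
eef_pos: [0.5504, 0.1068, 0.1878]
ee_rot: [3.14, -0.0, -1.43]
force: [0.5, -0.1, -3.1]
width: 0.0447
gripper_force: 45.0
t: 23.95
eef_pos: [0.545, 0.1625, 0.1879]
ee_rot: [3.141, -0.0, -1.465]
force: [-0.5, 0.2, -2.4]
width: 0.0447
gripper_force: 45.0
terminals_c [277.4  34.9] 0.6 [0.5607 0.0339 0.03  ]
```

View pics/w9.png

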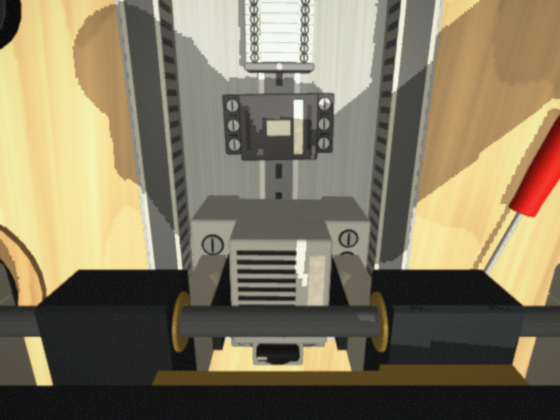

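```bash
python3 - <<'E'
from h import *
quad("wrist",[(243,95),(316,95),(317,159),(242,159)],.082)
for uv in ((232,241),(329,241)): print(ray("wrist",uv,.189).round(4))
for uv in ((191,220),(369,220)): print(ray("wrist",uv,.165).round(4))
E
```

```text
c [0.5525 0.0989] ex -174.0 0.051 ey -84.0 0.0431
[0.569 0.139 0.189]
[0.5274 0.1347 0.189 ]
[0.5923 0.1406 0.165 ]
[0.5046 0.1314 0.165 ]
```

The contactor is at (0.5525, 0.0989), square, and the PSU is lined up with a 15 mm gap. Lowering it now.

```bash
python3 -m handwheel '[{"delta_pos":[0,0,-0.9],"dr":[0,0,0]},{"delta_pos":[0,0,-0.9],"dr":[0,0,0]},{"delta_pos":[0,0,-0.8],"dr":[0,0,0]},{"delta_pos":[0,0,-0.6],"dr":[0,0,0]},{"delta_pos":[0,0,-0.35],"dr":[0,0,0]},{"delta_pos":[0,0,-0.2],"dr":[0,0,0]},{"delta_pos":[0,0,-0.12],"dr":[0,0,0]},{"delta_pos":[0,0,0],"dr":[0,0,0]},{"delta_pos":[0,0,0],"dr":[0,0,0]}]'
python3 -m handwheel '[{"delta_pos":[0,0,0],"dr":[0,0,0]},{"delta_pos":[0,0,0],"dr":[0,0,0]},{"delta_pos":[0,0,0],"dr":[0,0,0]},{"delta_pos":[0,0,0],"dr":[0,0,0]},{"delta_pos":[0,0,0],"dr":[0,0,0]},{"delta_pos":[0,0,0.4],"dr":[0,0,0]},{"delta_pos":[0,0,0.8],"dr":[0,0,0]},{"delta_pos":[0,0,1],"dr":[0,0,0]},{"delta_pos":[0,0,1],"dr":[0,0,0]},{"delta_pos":[0,0,1],"dr":[0,0,0]}]' -1
```

```text
t: 25.05
eef_pos: [0.546, 0.1634, 0.073]
ee_rot: [-3.14, 0.001, -1.465]
force: [-0.2, -0.3, -2.8]
width: 0.0445
gripper_force: 45.0
t: 26.05
eef_pos: [0.5453, 0.163, 0.2005]
ee_rot: [-3.141, 0.0, -1.465]
force: [0.2, -0.3, 0.2]
width: 0.0877
gripper_force: 0.0
```

```bash
python3 -m handwheel '[{"delta_pos":[-0.421,-0.982,0],"dr":[0,0,3.73]},{"delta_pos":[-0.421,-0.982,0],"dr":[0,0,3.73]},{"delta_pos":[-0.421,-0.982,0],"dr":[0,0,3.73]},{"delta_pos":[-0.421,-0.982,0],"dr":[0,0,3.73]},{"delta_pos":[-0.421,-0.982,0],"dr":[0,0,3.73]},{"delta_pos":[-0.421,-0.982,0],"dr":[0,0,3.73]},{"delta_pos":[-0.421,-0.982,0],"dr":[0,0,3.73]},{"delta_pos":[-0.421,-0.982,0],"dr":[0,0,3.73]},{"delta_pos":[-0.421,-0.982,0],"dr":[0,0,3.73]},{"delta_pos":[-0.421,-0.982,0],"dr":[0,0,3.73]}]' -0.36
python3 -m handwheel '[{"delta_pos":[-0.421,-0.982,0],"dr":[0,0,3.73]},{"delta_pos":[-0.421,-0.982,0],"dr":[0,0,3.73]},{"delta_pos":[-0.421,-0.982,0],"dr":[0,0,3.73]},{"delta_pos":[-0.421,-0.982,0],"dr":[0,0,3.73]},{"delta_pos":[-0.421,-0.982,0],"dr":[0,0,3.73]},{"delta_pos":[0,0,0],"dr":[0,0,0]},{"delta_pos":[0,0,0],"dr":[0,0,0]},{"delta_pos":[0,0,0],"dr":[0,0,0]}]'
python3 - <<'E'
from h import *
im=snap("wrist","w10"); K=calibration("wrist")
for n in ("aux_c",):
    for r in mark_of("wrist",n)[:1]: print(n,np.round(r["location"],1),round(r["conf"],2),ray("wrist",r["location"],Z[n],K).round(4)); u,v=map(int,r["location"])
u0,v0=max(0,u-100),max(0,v-75); print(u0,v0)
im=cv2.imread("pics/w10.png"); cv2.imwrite("pics/w10b.png",cv2.resize(im[v0:v0+150,u0:u0+200],None,fx=3,fy=3,interpolation=cv2.INTER_CUBIC))
E
```

```text
t: 27.05
eef_pos: [0.4185, -0.1326, 0.1993]
ee_rot: [-3.141, -0.001, -0.811]
force: [-0.5, 0.1, 0.6]
width: 0.0596
gripper_force: 0.0
t: 27.85
eef_pos: [0.3562, -0.2785, 0.1987]
ee_rot: [-3.141, -0.001, -0.489]
force: [-0.6, 0.2, 0.7]
width: 0.0594
gripper_force: 0.0
aux_c [279.9  80.2] 0.71 [ 0.442  -0.3246  0.017 ]
179 5
```

View pics/w10b.png

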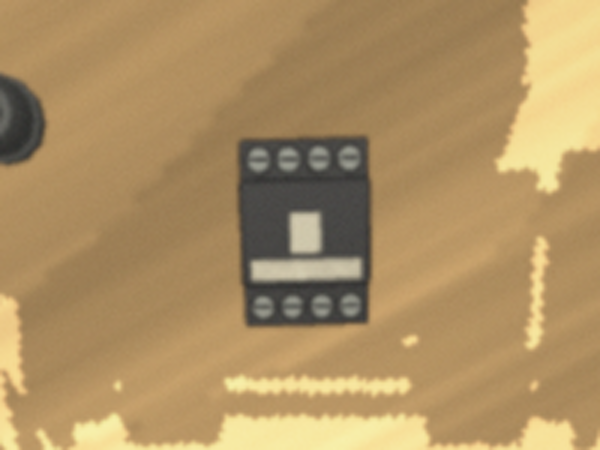

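The aux is centred at crop (306,232), upright to within 2°.

```bash
python3 - <<'E'
from h import *
quad("wrist",[(179+u/3,5+v/3) for u,v in [(239,141),(368,138),(368,322),(247,325)]],.024)
quad("wrist",[(179+u/3,5+v/3) for u,v in [(241,182),(369,179),(369,283),(245,285)]],.034)
E
```

```text
c [ 0.4396 -0.324 ] ex -116.7 0.0353 ey -26.6 0.0489
c [ 0.4395 -0.324 ] ex -116.9 0.0344 ey -26.7 0.0266
```

```bash
python3 -m handwheel '[{"delta_pos":[0.707,-0.38,-0.5],"dr":[0,0,0.33]},{"delta_pos":[0.707,-0.38,-0.5],"dr":[0,0,0.33]},{"delta_pos":[0.707,-0.38,-0.5],"dr":[0,0,0.33]},{"delta_pos":[0.707,-0.38,-0.5],"dr":[0,0,0.33]},{"delta_pos":[0,0,-0.9],"dr":[0,0,0]},{"delta_pos":[0,0,-0.9],"dr":[0,0,0]},{"delta_pos":[0,0,-0.8],"dr":[0,0,0]},{"delta_pos":[0,0,-0.7],"dr":[0,0,0]},{"delta_pos":[0,0,-0.4],"dr":[0,0,0]},{"delta_pos":[0,0,-0.2],"dr":[0,0,0]}]'
python3 -m handwheel '[{"delta_pos":[0,0,0],"dr":[0,0,0]},{"delta_pos":[0,0,0],"dr":[0,0,0]}]'
python3 -m handwheel '[{"delta_pos":[0,0,0],"dr":[0,0,0]},{"delta_pos":[0,0,0],"dr":[0,0,0]},{"delta_pos":[0,0,0],"dr":[0,0,0]},{"delta_pos":[0,0,0],"dr":[0,0,0]},{"delta_pos":[0,0,0],"dr":[0,0,0]},{"delta_pos":[0,0,0],"dr":[0,0,0]}]' 1 30
python3 - <<'E'
from h import *
im=snap("wrist","w11"); K=calibration("wrist")
for P in ([.441,-.3243,.034],): print(proj("wrist",P,K))
E
```

```text
t: 28.95
eef_pos: [0.4408, -0.3237, 0.0203]
ee_rot: [3.141, 0.002, -0.464]
force: [-0.5, 0.1, -0.1]
width: 0.06
gripper_force: 0.0
t: 29.15
eef_pos: [0.4415, -0.3244, 0.022]
ee_rot: [-3.142, -0.001, -0.465]
force: [0.9, 0.4, 0.6]
width: 0.0598
gripper_force: 0.0
t: 29.75
eef_pos: [0.441, -0.3245, 0.0216]
ee_rot: [3.142, -0.001, -0.465]
force: [-1.5, 2.0, 6.0]
width: 0.0354
gripper_force: 30.0
[278.11132841 308.1066478 ]
```

View pics/w11.png

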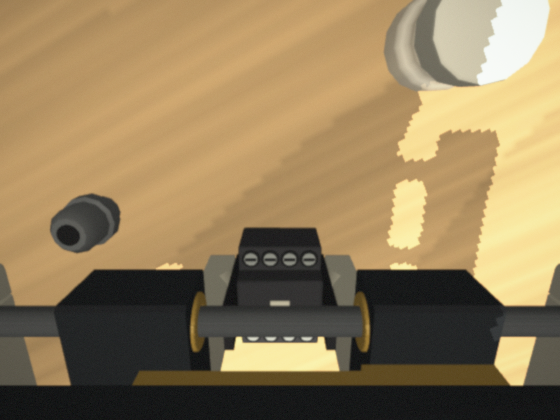

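The aux is gripped at 35.4 mm. Its front face runs from row 228 (base) to about row 250 (top of step), so I can check its centring along the grip.

```bash
python3 - <<'E'
from h import *
s=get_state(); y=s["ee_rot"][2]; f=np.array([np.cos(y),np.sin(y)])
for uv,z in (((279,228),0),((279,250),.024),((279,272),.024),((279,280),.034),((279,333),.034)): print(uv,((ray("wrist",uv,z)[:2]-s["eef_pos"][:2])@f).round(4))
E
```

```text
(279, 228) 0.0229
(279, 250) 0.0222
(279, 272) 0.0116
(279, 280) 0.0133
(279, 333) -0.0126
```

```bash
python3 -m handwheel '[{"delta_pos":[0,0,0.7],"dr":[0,0,0]},{"delta_pos":[0,0,1],"dr":[0,0,0]},{"delta_pos":[0,0,1],"dr":[0,0,0]},{"delta_pos":[0,0,1],"dr":[0,0,0]},{"delta_pos":[0.2524,0.941,0.633],"dr":[0,0,2.19]},{"delta_pos":[0.2524,0.941,0],"dr":[0,0,2.19]},{"delta_pos":[0.2524,0.941,0],"dr":[0,0,2.19]},{"delta_pos":[0.2524,0.941,0],"dr":[0,0,2.19]},{"delta_pos":[0.2524,0.941,0],"dr":[0,0,2.19]},{"delta_pos":[0.2524,0.941,0],"dr":[0,0,2.19]}]'
python3 -m handwheel '[{"delta_pos":[0.2524,0.941,0],"dr":[0,0,2.19]},{"delta_pos":[0.2524,0.941,0],"dr":[0,0,2.19]},{"delta_pos":[0.2524,0.941,0],"dr":[0,0,2.19]},{"delta_pos":[0.2524,0.941,0],"dr":[0,0,2.19]},{"delta_pos":[0.2524,0.941,0],"dr":[0,0,2.19]},{"delta_pos":[0.2524,0.941,0],"dr":[0,0,2.19]},{"delta_pos":[0.2524,0.941,0],"dr":[0,0,2.19]},{"delta_pos":[0.2524,0.941,0],"dr":[0,0,2.19]},{"delta_pos":[0.2524,0.941,0],"dr":[0,0,2.19]}]'
python3 -m handwheel '[{"delta_pos":[0,0,0],"dr":[0,0,0]},{"delta_pos":[0,0,0],"dr":[0,0,0]},{"delta_pos":[0,0,-0.6],"dr":[0,0,0]},{"delta_pos":[0,0,-0.5],"dr":[0,0,0]},{"delta_pos":[0,0,-0.3],"dr":[0,0,0]},{"delta_pos":[0,0,0],"dr":[0,0,0]},{"delta_pos":[0,0,0],"dr":[0,0,0]}]'
python3 - <<'E'
from h import *
im=snap("wrist","w12")
E
```

```text
t: 30.8
eef_pos: [0.4861, -0.1538, 0.151]
ee_rot: [-3.141, 0.0, -0.235]
force: [1.4, -0.1, -0.0]
width: 0.0359
gripper_force: 30.0
t: 31.7
eef_pos: [0.5543, 0.1002, 0.1509]
ee_rot: [3.142, 0.001, 0.11]
force: [1.0, -0.5, 0.0]
width: 0.036
gripper_force: 30.0
t: 32.4
eef_pos: [0.5545, 0.0987, 0.1095]
ee_rot: [3.141, -0.0, 0.108]
force: [-0.4, 0.5, -1.2]
width: 0.036
gripper_force: 30.0
```

View pics/w12.png

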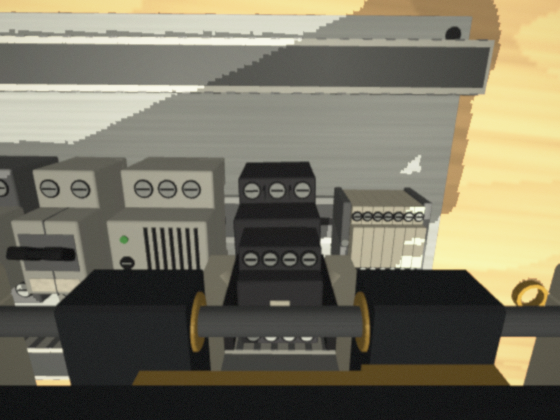

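```bash
python3 - <<'E'
from h import *
for uv,z in (((280,229),.088),((280,229),.082),((278,205),.054),((278,165),.054),((278,181),.054)): print(uv,z,ray("wrist",uv,z).round(4))
E
python3 -m handwheel '[{"delta_pos":[0,0,-0.12],"dr":[0,0,0]},{"delta_pos":[0,0,-0.08],"dr":[0,0,0]},{"delta_pos":[0,0,0],"dr":[0,0,0]},{"delta_pos":[0,0,0],"dr":[0,0,0]}]'
```

```text
(280, 229) 0.088 [0.5767 0.1003 0.088 ]
(280, 229) 0.082 [0.5744 0.1    0.082 ]
(278, 205) 0.054 [0.5783 0.1016 0.054 ]
(278, 165) 0.054 [0.6019 0.1041 0.054 ]
(278, 181) 0.054 [0.5927 0.1031 0.054 ]
t: 32.85
eef_pos: [0.5547, 0.0992, 0.1036]
ee_rot: [-3.141, -0.001, 0.108]
force: [-0.5, -0.8, 2.8]
width: 0.0355
gripper_force: 30.0
```

```bash
python3 -m handwheel '[{"delta_pos":[0,0,0],"dr":[0,0,0]},{"delta_pos":[0,0,0],"dr":[0,0,0]},{"delta_pos":[0,0,0],"dr":[0,0,0]},{"delta_pos":[0,0,0],"dr":[0,0,0]},{"delta_pos":[0,0,0.4],"dr":[0,0,0]},{"delta_pos":[0,0,0.8],"dr":[0,0,0]},{"delta_pos":[0,0,1],"dr":[0,0,0]},{"delta_pos":[0,0,1],"dr":[0,0,0]},{"delta_pos":[0,0,1],"dr":[0,0,0]}]' -0.36
python3 -m handwheel '[{"delta_pos":[-0.9,0.3,0.4],"dr":[0,0,0]},{"delta_pos":[-0.9,0.3,0.4],"dr":[0,0,0]},{"delta_pos":[-0.9,0.3,0.4],"dr":[0,0,0]},{"delta_pos":[-0.9,0.3,0.2],"dr":[0,0,0]},{"delta_pos":[0,0,0],"dr":[0,0,0]},{"delta_pos":[0,0,0],"dr":[0,0,0]},{"delta_pos":[0,0,0],"dr":[0,0,0]}]'
python3 - <<'E'
from h import *
snap("wrist","w13"); K=calibration("wrist")
for n,z in dict(main_c=.039,breaker_c=.039,psu_c=.039,contactor_c=.043,aux_c=.099,terminals_c=.03).items():
    for r in mark_of("wrist",n)[:1]: print(n,np.round(r["location"],1),round(r["conf"],2),ray("wrist",r["location"],z,K).round(4))
E
```

```text
t: 33.75
eef_pos: [0.5543, 0.099, 0.2315]
ee_rot: [-3.141, -0.001, 0.108]
force: [0.4, 0.7, -0.3]
width: 0.0595
gripper_force: 0.0
t: 34.45
eef_pos: [0.4467, 0.135, 0.2715]
ee_rot: [-3.141, -0.0, 0.108]
force: [0.4, -0.2, -0.4]
width: 0.0596
gripper_force: 0.0
main_c [144.4  76.3] 0.78 [0.5343 0.2791 0.039 ]
breaker_c [201.1  78.9] 0.96 [0.5379 0.2228 0.039 ]
psu_c [259.8  79. ] 0.6 [0.5441 0.1645 0.039 ]
aux_c [333.1  72.2] 0.93 [0.5539 0.1009 0.099 ]
terminals_c [387.2  80.3] 0.98 [0.5571 0.0352 0.03  ]
```

View pics/w13.png

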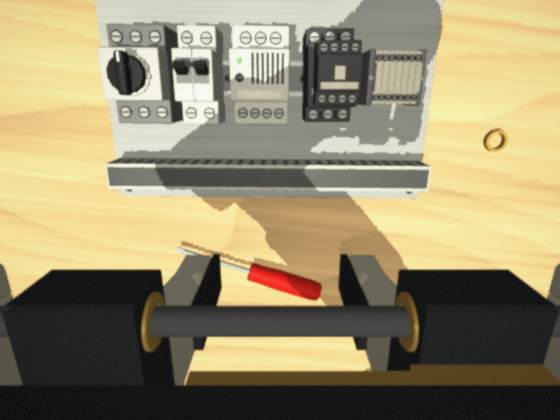

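The picture shows every part upright and in order on the rail: main (135,75), breaker (195,73), PSU (260,73), contactor with the aux on top (335,75), and terminals (398,77). The measured spacings and centring are all within tolerance.

```bash
python3 -c "
from station import *
print(job_done())"
```

```text
the job is handed in; nothing more can be done
None
```

I handed the job in at about 34.5 s. By the last camera check, breaker, supply and contactor were in order on the rail, with centres 56 to 65 mm apart, and the contact block was centred on the contactor to about 2 mm. The hand-in returned no verdict.

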